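Free the jammed wedge gauge

ROBOT

A 6-joint arm with a two-finger parallel gripper is mounted at the origin on the work surface. World frame = base frame: x ahead of the robot, y to its left, z up, the work surface at z = 0. Lengths are in mm, angles in rad, forces in N, time in s.
With the tool pointing down it reaches from about 250 to 725 mm from the base axis. Payload 9.7 kg.
Tool frame: the origin (TCP) lies midway between the tips of the shut fingers; the grasp point (between the pads) lies 19 mm behind it; z points along the fingers, y is the line along which they close (so a half turn about z gives the same grasp; the last joint's range is limited). The gripper opens to 85 mm and grips with 20 to 120 N. Pads are 22 mm wide; open, the fingers measure 114 mm over their backs; the gripper's body (76 mm by 85 mm) begins 54 mm behind the grasp point. The pads swing forward as they close: fully open they stand 13 mm farther back than shut.
Start: joints at [1.159, 0.087, 0.176, 1.66, 0, 1.571], TCP at [220.14, 504.019, 231.284] pointing down, gripper open.
Joint ranges: [-3.13, 3.13], [-0.85, 1.81], [-1.15, 1.24], [-2.2, 2.28], [-1.44, 1.52], [-3.14, 3.14]. Speed limits (rad/s): [2.22, 2.22, 2.57, 3.14, 3.14, 3.14].

INTERFACE

Orientations are given as a rotation vector (axis times angle).
In Python, from bench import manip gives the robot as it stands.
- The arm moves only by the shell command python3 -m jog 'ROWS' [OPENING]. ROWS is text: rows parted by semicolons, each of 4 numbers parted by spaces: the shift along the tool's x, y, z in m, then the turn about the tool's z in rad. A call has 1 to 5 rows; each row is the pose to reach, as a shift and turn from the pose commanded when the call began, along the tool's axes at that moment; what a row does not reach only later rows make up. A row lasts 1/12 s, in which the tool goes at most 41.7 mm and 7.16 degrees, less where a joint would pass 70% of its speed; a pose out of reach is approached as far as the arm can. A call with a gripper value outside its range is refused whole. OPENING is the gripper's target within -1 to 1 (fully open at 1, half-way at 0, shut at -1), set as the call begins (- or left out, the last holds). The fingers move at their own pace and stop on an object; the grip force is fixed at half the most. Time passes only in rows, so rows that repeat a pose let the fingers close. It gives the time, the measured TCP pose, the force, the opening and the grip force at its end, in the units of the state.
- manip.get_obs(): the state, without advancing time (a new reading comes with each control period).
- manip.grab_frame(name): name is "scene" or "top" or "wrist"; returns the picture (480x640x3 uint8, red, green, blue); there is no depth.
- manip.camera_params(name): a dict with "K" (3x3 intrinsics, pixels), "xyz" and "orientation" of the camera in the world. Camera axes: x right, y down, z forward; pixel columns grow to the right and rows downward; lengths in mm; the calibration is good to about 2 mm. The wrist camera is an equidistant fisheye: a pixel r from the principal point sees the ray r / f radians off the axis. A picture is of the moment at which its call begins: read the wrist's pose just before it. camera_params takes no time and is no camera call; for the wrist camera it gives the pose at the moment of the call.
- manip.finish_job(): hands the job in; it is judged then, once.
The state is a dict: "time_s": time; "qpos": joint angles; "dq": joint speeds; "joint_efforts": joint torques, N m; "position": TCP position; "tool_rot": TCP orientation; "ft_force": force on the tool from outside, world axes, zero at the start; "torque": the same for the moment, N m; "width": opening from 0.0 (shut) to 1.0 (fully open); "grasp_force": force on a finger pad.
Only numpy, scipy, OpenCV 4.12 (cv2) and the standard library are available. Lean on these libraries where they do the work, as an engineer would, in place of code of your own. Each camera call takes 0.05 s, during which the arm holds its last target. There are 200 camera calls.

TASK

The steel wedge gauge is jammed in the sprung gap of the roll-gap stand, and a straight pull would only drag the whole stand across the slate. Work it loose with small pulls from side to side until it slides free, keeping the stand where it stands, and lay the wedge flat, right way up, in the empty wooden tray. Leave the other things on the table undisturbed.

Things in the scene. Friction and masses are not known exactly. Their poses are not given: they have to be found in the camera images.
- stand: Roll-gap stand, loose on the slate, about 3.7 kg: dark iron base plate 150 mm along x, 120 along y, 26 high; on its middle a steel anvil, two upright posts beside it 54 mm apart along y (38 mm free between them) and an iron bridge over them, 34 by 78 mm, 120 mm high with its brass cap. Origin at the centre of the underside, z up. A level force of about 20 N makes it slide.
- stand_gap (a point): The stand's gap: centre of the anvil's top face (24 mm along x, 30 along y), 44 mm above the table; axes as the stand's. A sprung jaw presses the wedge on it with about 45 N. The wedge comes out along -x. A straight pull takes about 50 N, but far less draws it out while it is swung about the upright axis through this point: a few mm a swing, for swings of about 0.3 rad either way.
- stand_corner (a point): A top corner of the stand's base plate, at x +75 mm, y +60 mm in the stand's axes, 26 mm above the table.
- wedge_grip (a point): The wedge gauge's cork grip: centre of a block 40 mm long (x), 16 wide (y), 30 high. x points along the wedge to its tip, z up; flat underside 15 mm below. The steel blade, 20 mm wide, runs from 18 to 117 mm ahead (+x), 11 mm thick down to 6 at the tip; 0.17 kg. At the start it is about 95 mm from the gap point, up to 0.12 rad askew; the blade is clear once drawn 40 mm.
- tray: Open dark wooden tray fixed to the table: 200 mm along x, 110 mm along y, 17 mm high, walls 5 mm, floor 5 mm thick. Origin at the centre of its underside, z up.
- canister: Screw-top brass canister, upright, 74 mm across, 117 mm high. Origin at the centre of its underside. To be left alone.
- ashtray: White enamel ashtray, a shallow bowl 110 mm across, 26 mm high. Origin at the centre of its underside. To be left alone.
- lamp: Brown bakelite desk lamp base with a brass stem and socket, 144 mm across, about 200 mm high. Origin at the centre of its underside. To be left alone.
- scriber: Cork-handled steel scribing point lying flat, 135 mm long, 14 mm high; origin under the joint of handle (60 mm, to -x) and point (75 mm, to +x). To be left alone.
- block: Steel gauge block 35 by 30 by 12 mm lying flat. Origin at the centre of its underside. To be left alone.
- case: Closed brown instrument case 150 by 85 by 40 mm. Origin at the centre of its underside. To be left alone.
Things that resemble listed ones, but are neither listed nor needed, are in the scene too. Of the things like the part that bears wedge_grip, leave any that is orange; of the rest the larger one is meant. There is more than one size of the tray; the job needs the smaller.

How it is judged (in metres and radians):
On the way:
1. the wedge is drawn right out of the gap (horizontal distance between wedge_grip and stand_gap above 0.132 m), for 0.1 s.
At the end, for the whole second after the job is handed in: The wedge lies at rest, right way up and flat on the tray's floor (within 0.06 rad and about 4 mm of height), wholly inside the tray's walls, either way round; the stand is within 15 mm of where it stood (x of wedge_grip in the frame of tray between -0.085 and 0.085 m and y of wedge_grip in the frame of tray between -0.045 and 0.045 m and z of wedge_grip in the frame of tray between 0.015 and 0.024 m and angle between wedge_grip's own z axis and vertical below 0.06 rad and linear speed of wedge below 0.01 m/s and distance of each of stand_gap, stand_corner from where it was at the start of the episode below 0.015 m); the robot touches nothing.
It fails at once if the stand is dragged or turned: its gap or its corner is moved more than 15 mm (distance of any of stand_gap, stand_corner from where it was at the start of the episode above 0.015 m).
It fails at once if another thing on the table is moved more than 15 mm (distance of any of canister, ashtray, lamp, scriber, block, case from where it was at the start of the episode above 0.015 m).
It also fails if it takes over 64 s, if anything falls off the work surface, if the arm or the gripper's body presses on something with over 40 N, if the wrist force passes 120 N, or if a joint passes its speed limit or range.

## Working session

There is one attempt and no reset: what is moved stays moved. The work goes in short steps, Python scripts to look and compute and a shell command to move; the robot and the scene stay as the last step left them, time stands still between calls to the robot, and variables do not carry over. Pictures are saved under pics/ and viewed, at most 10 in all, crops included, and the job is handed in when it is done.

```bash
mkdir -p pics; cat > h.py <<'E'
import numpy as np, cv2
from scipy.spatial.transform import Rotation as R
from bench import manip
def snap(n,f):
    im=manip.grab_frame(n); cv2.imwrite('pics/'+f,cv2.cvtColor(im,cv2.COLOR_RGB2BGR)); return im
def ray(n,u,v,cp=None):
    c=cp or manip.camera_params(n); K=np.array(c['K']); x=(u-K[0,2])/K[0,0]; y=(v-K[1,2])/K[1,1]
    if n=='wrist':
        r=np.hypot(x,y)+1e-12; d=np.array([x/r*np.sin(r),y/r*np.sin(r),np.cos(r)])
    else: d=np.array([x,y,1])
    o=np.array(c['orientation'],float)
    M=R.from_rotvec(o).as_matrix() if o.size==3 else o.reshape(3,3)
    return np.array(c['xyz'],float),M@d
def at(n,u,v,z,cp=None):
    p,d=ray(n,u,v,cp); return (p+d*(z-p[2])/d[2]).round(1)
E
python3 - <<'E'
from h import *
o=manip.get_obs(); print(o)
snap('top','top0.png'); snap('scene','scene0.png')
for n in('top','scene','wrist'):print(n,manip.camera_params(n))
E
```

```text
{'time_s': 0.0, 'qpos': array([ 1.15896102e+00,  8.74390058e-02,  1.75119344e-01,  1.65977226e+00,
       -7.73864927e-06,  1.57082705e+00]), 'dq': array([-0.00049678,  0.00147238,  0.00017285,  0.00115443,  0.00141974,
       -0.00251549]), 'joint_efforts': array([ 6.34257794e-04, -5.20388067e+01,  4.64801431e+01,  1.62844575e-02,
       -4.76951197e-05,  1.85474420e-05]), 'position': array([220.07286745, 503.807071  , 230.58704968]), 'tool_rot': array([-6.42341840e-01, -3.07496028e+00,  1.99444805e-03]), 'ft_force': array([-0.68582083, -0.97544524, -0.12590519]), 'torque': array([-0.06817632, -0.00641651, -0.01051088]), 'grasp_force': 0.0, 'width': 1.0049719303899693}
top {'K': array([[463.36666975,   0.        , 315.3047439 ],
       [  0.        , 463.36666975, 234.79392297],
       [  0.        ,   0.        ,   1.        ]]), 'xyz': array([ 451.42903217,  -62.38419393, 1143.25937531]), 'orientation': array([-2.16531942,  2.18783324, -0.02347487])}
scene {'K': array([[442.47026955,   0.        , 313.88030671],
       [  0.        , 442.47026955, 237.40520964],
       [  0.        ,   0.        ,   1.        ]]), 'xyz': array([1194.54323105, -512.40749771,  569.48233794]), 'orientation': array([-1.93112482, -1.04142595,  0.54617021])}
wrist {'K': array([[371.64829954,   0.        , 319.17991068],
       [  0.        , 371.64829954, 248.15030606],
       [  0.        ,   0.        ,   1.        ]]), 'xyz': array([150.75163716, 534.33211588, 372.89840681]), 'orientation': array([2.40962266, 1.57792294, 0.2369889 ])}
```

View pics/top0.png

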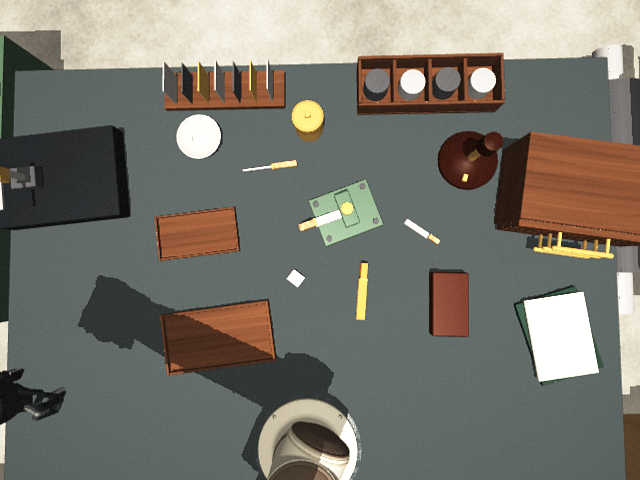

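View pics/scene0.png

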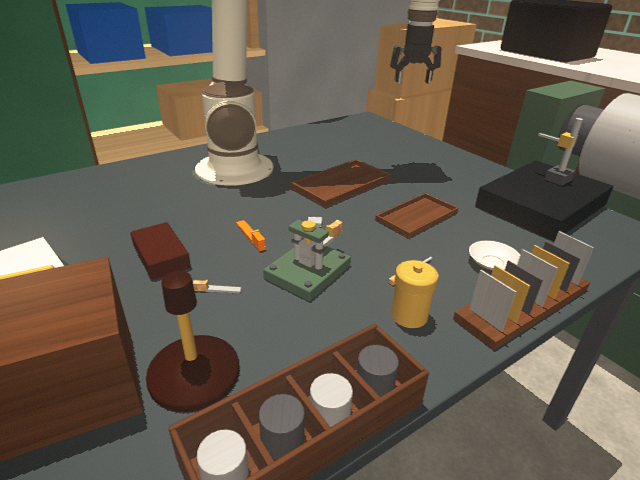

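The top view shows the stand at about (345,212), with the wedge's cork grip at (307,226). The smaller tray is at (198,233), the orange decoy at (362,290) and a small wedge at (422,232). I'll enlarge the stand and tray for measuring.

```bash
python3 - <<'E'
from h import *
im=cv2.imread('pics/top0.png')
c=cv2.resize(im[170:270,290:390],(600,600),interpolation=cv2.INTER_CUBIC)
cv2.imwrite('pics/c1.png',c)
for n,u,v,z in [('tray',155.5,216.5,17),('tray',236,207,17),('tray',240,250,17),('tray',160.5,260,17),('grip',307,226,75),('gap',346,210,120),('blk',296,278,12),('base',309,196,26),('base',368,180,26),('base',383,225,26),('base',325,246,26),('scrib',270,166,10),('can',308,115,117)]:print(n,at('top',u,v,z))
E
```

```text
tray [564.  370.2  17. ]
tray [584.9 170.1  17. ]
tray [479.1 160.2  17. ]
tray [456.6 356.7  17. ]
grip [531.6  -7.3  75. ]
gap [562.8 -96.4 120. ]
blk [409.6  23.9  12. ]
base [608.3 -10.2  26. ]
base [ 645.3 -153.7   26. ]
base [ 535.5 -187.9   26. ]
base [486.5 -47.8  26. ]
scrib [686.8  86.7  10. ]
can [779.2 -13.8 117. ]
```

View pics/c1.png

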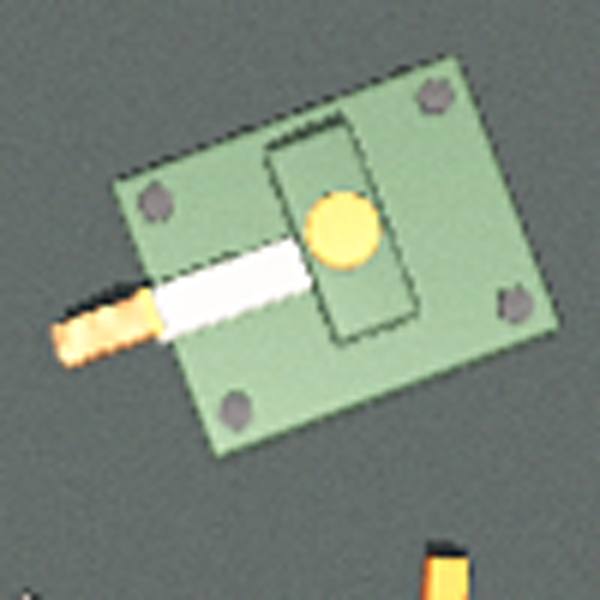

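The crop shows base plate corners at (115,182), (455,57), (557,325) and (218,455). The cork grip runs from (60,347) to (158,314), all in crop pixels at 6x.

```bash
python3 - <<'E'
from h import *
f=lambda u,v,z:at('top',290+u/6-.4,170+v/6-.4,z)
B=np.array([f(115,182,26),f(455,57,26),f(557,325,26),f(218,455,26)]);print(B,B.mean(0))
print([np.linalg.norm(B[i]-B[i-1]).round(1) for i in range(4)])
a=(B[1]+B[2]-B[0]-B[3]);print('stand yaw',np.arctan2(a[1],a[0]))
e1=f(60,347,74);e2=f(158,314,74);print('grip',e1,e2,(e1+e2)/2,np.linalg.norm(e2-e1))
s=B.mean(0); g=(e1+e2)/2; d=(s-g)[:2];print('dist',np.hypot(*d),'yaw',np.arctan2(d[1],d[0]), 'blade dir',np.arctan2(*(e2-e1)[[1,0]]))
T=np.array([[564,370.2],[584.9,170.1],[479.1,160.2],[456.6,356.7]]);print('tray',T.mean(0))
t=T[0]+T[3]-T[1]-T[2];print('tray yaw',np.arctan2(t[1],t[0]))
o=manip.get_obs();print(R.from_rotvec(o['tool_rot']).as_matrix().round(3))
E
```

```text
[[ 598.7   -9.6   26. ]
 [ 647.6 -147.5   26. ]
 [ 538.5 -186.6   26. ]
 [ 487.8  -50.1   26. ]] [568.15 -98.45  26.  ]
[np.float64(118.1), np.float64(146.3), np.float64(115.9), np.float64(145.6)]
stand yaw -1.2226106661551432
grip [528.6  10.   74. ] [540.9 -28.   74. ] [534.75  -9.    74.  ] 39.94108160778823
dist 95.48226275073296 yaw -1.2134353148207984 blade dir -1.2577549742044376
tray [521.15 264.3 ]
tray yaw 1.6797927877596055
[[-0.916  0.4   -0.   ]
 [ 0.4    0.916 -0.001]
 [-0.    -0.001 -1.   ]]
```

```bash
cat >> h.py <<'E'
def togo(x,y,z,th):
    "rows needed: shift in tool axes (m) and turn for a target TCP and tool-x heading"
    o=manip.get_obs(); M=R.from_rotvec(o['tool_rot']).as_matrix(); t=np.arctan2(M[1,0],M[0,0])
    s=M.T@(np.array([x,y,z])-o['position'])/1000
    print('t',round(o['time_s'],2),'pos',o['position'].round(1),'th',round(t,3),'F',o['ft_force'].round(1),'w',round(o['width'],3),'| go',s.round(4),'turn',round((t-th+np.pi)%(2*np.pi)-np.pi,3))
E
python3 -m jog '-0.494 -0.344 0 0.83;-0.494 -0.344 0 0.83;-0.494 -0.344 0 0.83;-0.494 -0.344 0 0.83;-0.494 -0.344 0 0.83'
python3 -c "from h import *;togo(535,-9,150,1.90)"
```

```text
time_s: 0.52
position: [329.5, 324.7, 230.9]
tool_rot: [-1.564, -2.725, 0.001]
ft_force: [1.5, 0.1, 0.8]
width: 0.998
grasp_force: 0.0
t 0.52 pos [329.5 324.7 230.9] th 2.099 F [1.5 0.1 0.8] w 0.998 | go [-0.3918  0.0092  0.081 ] turn 0.199
```

```bash
python3 -m jog '-0.39 0.009 0.04 0.2;-0.39 0.009 0.08 0.2;-0.39 0.009 0.08 0.2;-0.39 0.009 0.08 0.2;-0.39 0.009 0.08 0.2' >/dev/null
python3 -c "from h import *;togo(535,-9,150,1.90)"
```

```text
t 0.93 pos [437.7 151.1 191.2] th 1.905 F [1.  0.5 0.3] w 0.999 | go [-0.1831  0.0394  0.0412] turn 0.005
```

```bash
python3 -m jog '-0.183 0.039 0.04 0;-0.183 0.039 0.04 0;-0.183 0.039 0.04 0;-0.183 0.039 0.04 0;-0.183 0.039 0.04 0' >/dev/null
python3 - <<'E'
from h import *
togo(535,-9,150,1.90)
cp=manip.camera_params('wrist');np.save('cp.npy',cp,allow_pickle=True)
snap('wrist','w1.png')
E
```

```text
t 1.35 pos [534.8 -10.4 150.1] th 1.903 F [-0.1  1.2  0. ] w 1.0 | go [0.0012 0.0006 0.0001] turn 0.003
```

View pics/w1.png

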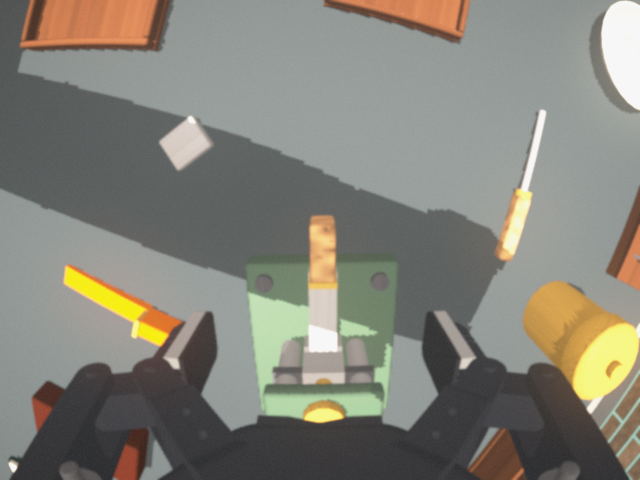

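The wrist view shows the cork grip's top face running from about (322,217) to (324,284), with the gap and bridge beyond it near (323,380).

```bash
python3 - <<'E'
from h import *
cp=np.load('cp.npy',allow_pickle=True).item()
f=lambda u,v,z:at('wrist',u,v,z,cp)
a,b=f(322,217,74),f(323.5,284,74);d=(b-a)[:2]
print(a,b,'len',np.hypot(*d),'dir',np.arctan2(d[1],d[0]),'mid',(a+b)/2)
t=f(323.5,345,55);print('blade far',t,np.arctan2(*(t-a)[[1,0]]))
B=[f(246,258,26),f(397,254,26)];print(B,np.hypot(*(B[1]-B[0])[:2]),'stand yaw',np.arctan2(*(B[1]-B[0])[[1,0]])-np.pi/2)
m=(a+b)/2
togo(m[0],m[1],45,1.9)
E
```

```text
[527.2  16.2  74. ] [542.4 -24.5  74. ] len 43.4457132522876 dir -1.213372638468309 mid [534.8   -4.15  74.  ]
blade far [561.6 -78.8  55. ] -1.2233782735101162
[array([486.3, -42.7,  26. ]), array([594.6,  -1.9,  26. ])] 115.73041951017028 stand yaw -1.2105086673967234
t 1.4 pos [535.7 -12.3 148.9] th 1.901 F [-3.3 -1.5 -1.6] w 1.003 | go [0.0081 0.002  0.1039] turn 0.001
```

```bash
python3 -m jog '0.004 0.001 0.04 -0.02;0.004 0.001 0.075 -0.02;0.004 0.001 0.107 -0.02;0.004 0.001 0.107 -0.02;0.004 0.001 0.107 -0.02'
python3 -m jog '0 0 0 0;0 0 0 0;0 0 0 0;0 0 0 0;0 0 0 0' -1
python3 -m jog '0 0 0 0;0 0 0 0;0 0 0 0;0 0 0 0;0 0 0 0'
python3 -c "from h import *;togo(535,-6,43,1.92)"
```

```text
time_s: 1.82
position: [532.3, -2.8, 43.7]
tool_rot: [-1.794, -2.575, 0.003]
ft_force: [-0.6, -0.2, 0.7]
width: 0.999
grasp_force: 0.0
time_s: 2.23
position: [534.2, -2.9, 45.7]
tool_rot: [1.795, 2.577, 0.001]
ft_force: [-0.5, 0.3, 0.0]
width: 0.3
grasp_force: 0.0
time_s: 2.65
position: [533.8, -2.9, 45.1]
tool_rot: [1.796, 2.577, 0.001]
ft_force: [-1.6, 1.8, 6.2]
width: 0.176
grasp_force: 59.5
t 2.65 pos [533.8  -2.9  45.1] th 1.925 F [-1.6  1.8  6.2] w 0.176 | go [-0.0033  0.0001  0.0021] turn 0.005
```

```bash
cat > g.py <<'E'
from h import *
import sys
o=manip.get_obs();g=np.array([567.5,-95]);d=o['position'][:2]-g
M=R.from_rotvec(o['tool_rot']).as_matrix();F=M.T@o['ft_force']
print('t',round(o['time_s'],2),'pos',o['position'].round(1),'r',np.hypot(*d).round(1),'phi',(1.925-np.arctan2(d[1],d[0])).round(3),'th',(1.925-np.arctan2(M[1,0],M[0,0])).round(3),'Ftool',F.round(1),'Tz',o['torque'].round(2),'w',round(o['width'],3))
E
python3 -m jog '0.0001 0.0049 0 0.05;-0.0001 0.0098 0 0.1;-0.0005 0.0147 0 0.15;-0.0012 0.0196 0 0.2;-0.002 0.0245 0 0.25'>/dev/null; python3 g.py
```

```text
t 3.07 pos [557.6   3.1  45. ] r 98.6 phi 0.253 th 0.252 Ftool [-4.1 -1.4 -5.1] Tz [-1.08  0.36  0.2 ] w 0.175
```

```bash
python3 -m jog '0.0001 -0.0099 0 -0.1;-0.0008 -0.0199 0 -0.2;-0.0026 -0.0298 0 -0.3;-0.0054 -0.0395 0 -0.4;-0.0095 -0.0489 0 -0.5'>/dev/null; python3 g.py
python3 -m jog '0.0001 0.0101 0 0.1;-0.0008 0.0203 0 0.2;-0.0026 0.0306 0 0.3;-0.0056 0.0407 0 0.4;-0.0098 0.0503 0 0.5'>/dev/null; python3 g.py
```

```text
t 3.48 pos [510.3 -11.7  45.1] r 101.1 phi -0.247 th -0.254 Ftool [-5.9  1.2 -1.5] Tz [-0.96 -0.97 -0.3 ] w 0.178
t 3.9 pos [557.4   8.6  44.9] r 104.1 phi 0.257 th 0.255 Ftool [-7.8 -1.4 -4.1] Tz [-1.79  0.21  0.25] w 0.18
```

```bash
python3 -m jog '0.0001 -0.0105 0 -0.1;-0.0009 -0.0211 0 -0.2;-0.0029 -0.0316 0 -0.3;-0.006 -0.0418 0 -0.4;-0.0102 -0.0518 0 -0.5'>/dev/null; python3 g.py
python3 -m jog '0.0001 0.0108 0 0.1;-0.0009 0.0217 0 0.2;-0.003 0.0325 0 0.3;-0.0062 0.043 0 0.4;-0.0106 0.0532 0 0.5'>/dev/null; python3 g.py
python3 - <<'E'
from h import *
im=snap('top','top1.png')[...,::-1]
a=cv2.imread('pics/top0.png')
k=lambda i:cv2.resize(i[150:270,270:400],(400,370),interpolation=cv2.INTER_CUBIC)
cv2.imwrite('pics/c2.png',np.hstack([k(a),k(im)]))
E
```

```text
t 4.32 pos [506.9  -6.9  45.1] r 106.9 phi -0.248 th -0.254 Ftool [-8.2  0.3 -2.6] Tz [-1.2  -1.15 -0.3 ] w 0.173
t 4.73 pos [556.8  14.5  44.9] r 110.0 phi 0.257 th 0.255 Ftool [-8.6 -0.7 -3.7] Tz [-1.85 -0.02  0.27] w 0.174
```

View pics/c2.png

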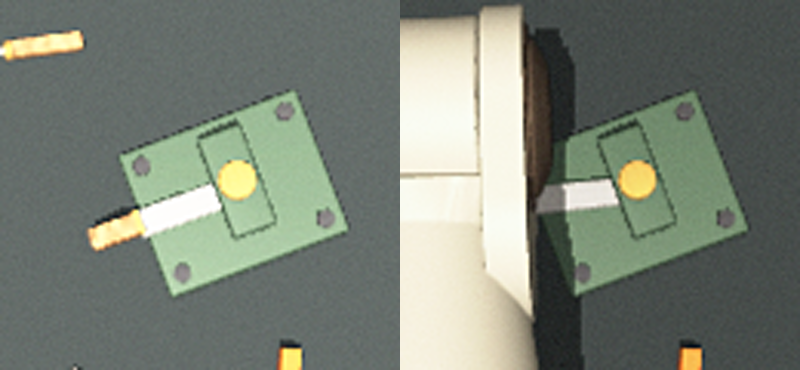

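The stand's corners coincide before and after (295,91), so it has not moved, and the blade is drawing out. Swinging continues.

```bash
python3 -m jog '0 -0.0111 0 -0.1;-0.001 -0.0223 0 -0.2;-0.0032 -0.0333 0 -0.3;-0.0065 -0.0442 0 -0.4;-0.0109 -0.0547 0 -0.5'>/dev/null; python3 g.py
python3 -m jog '0 0.0114 0 0.1;-0.0011 0.0229 0 0.2;-0.0033 0.0342 0 0.3;-0.0067 0.0453 0 0.4;-0.0113 0.0561 0 0.5'>/dev/null; python3 g.py
python3 -m jog '0 -0.0117 0 -0.1;-0.0011 -0.0235 0 -0.2;-0.0035 -0.0351 0 -0.3;-0.007 -0.0465 0 -0.4;-0.0117 -0.0575 0 -0.5'>/dev/null; python3 g.py
```

```text
t 5.2 pos [503.5  -2.   45. ] r 112.9 phi -0.248 th -0.254 Ftool [-10.    1.   -0.8] Tz [-1.34 -1.35 -0.23] w 0.174
t 5.62 pos [555.9  20.3  44.6] r 115.9 phi 0.254 th 0.256 Ftool [-10.1  -1.5  -2.3] Tz [-2.3   0.11  0.16] w 0.174
t 6.03 pos [500.2   2.9  44.9] r 118.8 phi -0.248 th -0.254 Ftool [-9.7  1.4  0.6] Tz [-1.47 -1.62 -0.07] w 0.177
```

```bash
python3 -m jog '0 0.012 0 0.1;-0.0012 0.0241 0 0.2;-0.0036 0.036 0 0.3;-0.0071 0.0477 0 0.4;-0.012 0.059 0 0.5'>/dev/null; python3 g.py
python3 -m jog '0 -0.0123 0 -0.1;-0.0012 -0.0247 0 -0.2;-0.0037 -0.0369 0 -0.3;-0.0073 -0.0489 0 -0.4;-0.0124 -0.0604 0 -0.5'>/dev/null; python3 g.py
python3 -m jog '0 0.0126 0 0.1;-0.0013 0.0253 0 0.2;-0.0038 0.0378 0 0.3;-0.0076 0.05 0 0.4;-0.0128 0.0618 0 0.5'>/dev/null; python3 g.py
```

```text
t 6.45 pos [555.   26.   44.4] r 121.6 phi 0.251 th 0.256 Ftool [-11.3  -3.4  -1. ] Tz [-2.73  0.29 -0.05] w 0.175
t 6.87 pos [496.9   7.8  44.8] r 124.7 phi -0.247 th -0.254 Ftool [-12.7   3.7   2.6] Tz [-1.42 -1.91  0.17] w 0.173
t 7.28 pos [553.9  31.8  44. ] r 127.5 phi 0.247 th 0.257 Ftool [-13.1  -4.5   0.4] Tz [-2.79  0.61 -0.27] w 0.177
```

```bash
python3 -m jog '0 -0.0129 0 -0.1;-0.0013 -0.0259 0 -0.2;-0.0039 -0.0387 0 -0.3;-0.0078 -0.0512 0 -0.4;-0.0132 -0.0633 0 -0.5'>/dev/null; python3 g.py
python3 -m jog '-0.0001 0.0132 0 0.1;-0.0014 0.0265 0 0.2;-0.004 0.0395 0 0.3;-0.008 0.0524 0 0.4;-0.0135 0.0647 0 0.5'>/dev/null; python3 g.py
python3 -m jog '-0.0001 -0.0135 0 -0.1;-0.0014 -0.0271 0 -0.2;-0.0041 -0.0404 0 -0.3;-0.0082 -0.0535 0 -0.4;-0.0139 -0.0662 0 -0.5'>/dev/null; python3 g.py
```

```text
t 7.7 pos [493.8  12.5  44.7] r 130.3 phi -0.247 th -0.255 Ftool [-14.7   5.    5.7] Tz [-1.51 -2.46  0.65] w 0.173
t 8.12 pos [553.6  39.8  44. ] r 135.6 phi 0.252 th 0.255 Ftool [ 0.2 -0.3  2. ] Tz [ 0.04 -0.   -0.01] w 0.177
t 8.53 pos [488.   18.9  43.9] r 138.9 phi -0.255 th -0.255 Ftool [-0.1  0.5  1.4] Tz [ 0.08  0.07 -0.04] w 0.173
```

The force has dropped to zero, so the wedge is free. I'll draw it clear, lift, and head for the tray.

```bash
python3 -m jog '0.015 0 0 0;0.03 0 0 0;0.04 0 -0.01 0;0.04 0 -0.045 0;0.04 0 -0.08 0'>/dev/null; python3 g.py; python3 -c "from h import *;togo(515.5,315,110,1.68)"
```

```text
t 8.95 pos [464.7  52.3 124.8] r 179.6 phi -0.255 th -0.251 Ftool [-1.5  1.6  1.6] Tz [ 0.1  -0.06 -0.01] w 0.177
t 8.95 pos [464.7  52.3 124.8] th 2.176 F [ 2.1 -0.3 -1.6] w 0.177 | go [0.1871 0.1913 0.0145] turn 0.496
```

```bash
python3 -m jog '0.187 0.191 0.01 0.5;0.187 0.191 0.01 0.5;0.187 0.191 0.01 0.5;0.187 0.191 0.01 0.5;0.187 0.191 0.01 0.5'>/dev/null; python3 -c "from h import *;togo(515.5,315,110,1.68)"
```

```text
t 9.37 pos [503.6 244.1 118. ] th 1.668 F [ 0.5 -0.5 -0.6] w 0.176 | go [0.0694 0.0187 0.008 ] turn -0.012
```

```bash
python3 -m jog '0.035 0.01 0.008 -0.01;0.069 0.018 0.008 -0.01;0.069 0.018 0.008 -0.01;0.069 0.018 0.008 -0.01;0.069 0.018 0.008 -0.01'>/dev/null; python3 - <<'E'
from h import *
togo(515.5,315,110,1.68)
np.save('cp.npy',manip.camera_params('wrist'),allow_pickle=True)
snap('wrist','w2.png')
E
```

```text
t 9.78 pos [514.  312.6 109.5] th 1.686 F [-0.  -0.8 -1.4] w 0.173 | go [ 0.0022  0.0017 -0.0005] turn 0.006
```

View pics/w2.png

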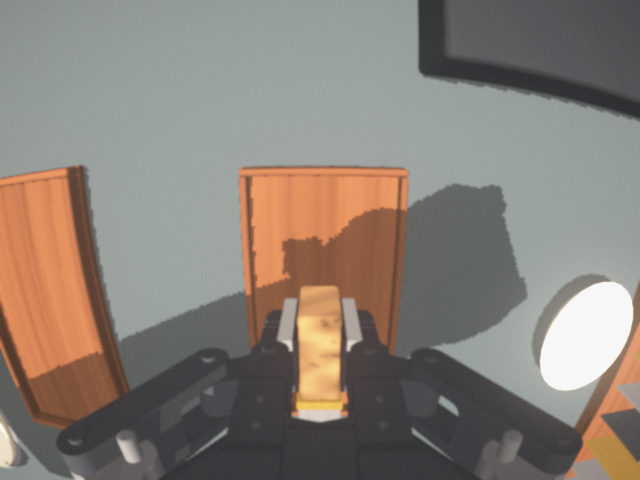

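The wedge's cork grip sits at about (321,340), square in the fingers and over the tray. The tray's end rim corners are at (239,169) and (409,170).

```bash
python3 - <<'E'
from h import *
cp=np.load('cp.npy',allow_pickle=True).item()
a,b=at('wrist',239,169,17,cp),at('wrist',409,170,17,cp);d=(a-b)[:2]
print(a,b,np.hypot(*d)); n=np.array([-d[1],d[0]])/np.hypot(*d); n=n if n[1]<0 else -n
yaw=np.arctan2(-n[1],-n[0]);print('long axis',yaw,'centre',((a+b)[:2]/2+100*n).round(1))
c=(a+b)[:2]/2+100*n; g=c-51*n; togo(g[0],g[1],8,yaw)
E
```

```text
[456.5 362.2  17. ] [564.7 374.2  17. ] 108.86340064502858
long axis 1.6812506670626692 centre [521.6 268.8]
t 9.83 pos [514.2 312.1 109.7] th 1.685 F [-0.4  0.2 -1.8] w 0.174 | go [0.0072 0.0026 0.1017] turn 0.003
```

```bash
python3 -m jog '0.005 0.002 0.035 0;0.005 0.002 0.065 0;0.005 0.002 0.085 0;0.005 0.002 0.095 0;0.005 0.002 0.099 0'
python3 -m jog '0 0 0.001 0;0 0 0.002 0;0 0 0.003 0;0 0 0.003 0;0 0 0.003 0'
```

```text
time_s: 10.25
position: [515.1, 316.4, 9.2]
tool_rot: [-2.093, -2.343, 0.003]
ft_force: [-0.2, 0.8, -0.8]
width: 0.178
grasp_force: 59.6
time_s: 10.67
position: [516.1, 318.1, 8.4]
tool_rot: [2.091, 2.344, 0.002]
ft_force: [1.4, -0.2, -2.5]
width: 0.178
grasp_force: 59.6
```

```bash
python3 -m jog '0 0 0.0005 0;0 0 0.001 0;0 0 0.0015 0;0 0 0.0015 0;0 0 0.0015 0'|sed -n '2p;4p'
python3 -m jog '0 0 0 0;0 0 0 0;0 0 0 0;0 0 0 0;0 0 0 0' -0.2
python3 -m jog '0 0 -0.01 0;0 0 -0.03 0;0 0 -0.06 0;0 0 -0.1 0;0 0 -0.12 0'|sed -n '2,4p'
python3 -m jog '0.03 0 -0.03 0;0.06 0 -0.06 0;0.09 0 -0.06 0;0.09 0 -0.06 0;0.09 0 -0.06 0' |sed -n '2,4p'
python3 - <<'E'
from h import *
np.save('cp.npy',manip.camera_params('wrist'),allow_pickle=True)
w=snap('wrist','w3.png')[...,::-1];t=snap('top','top3.png')[...,::-1]
cv2.imwrite('pics/c3.png',np.hstack([cv2.resize(w,(400,300)),cv2.resize(t,(400,300))]))
E
```

```text
position: [515.9, 318.1, 6.9]
ft_force: [-2.1, -1.5, 5.3]
time_s: 11.5
position: [515.7, 317.9, 5.8]
tool_rot: [-2.091, -2.344, 0.0]
ft_force: [-0.3, -0.7, -0.4]
width: 0.397
grasp_force: 0.0
position: [516.4, 318.4, 131.2]
tool_rot: [2.09, 2.343, 0.007]
ft_force: [1.5, 0.4, 0.8]
position: [505.1, 408.7, 186.5]
tool_rot: [2.089, 2.347, 0.001]
ft_force: [0.7, 0.8, -0.8]
```

View pics/c3.png

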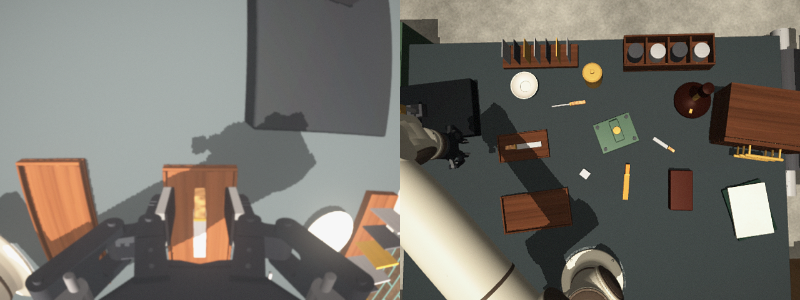

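The wedge lies centred inside the small tray, at about (523,146) in the right half of the picture. The stand and the other things are where they were, and the gripper is clear. I'll hand in.

```bash
python3 -c "from bench import manip;print(manip.finish_job())"
```

```text
the job is handed in; nothing more can be done
None
```

The wedge was worked out of the gap with side-to-side swings and laid flat in the smaller tray; pictures during the swings and after the placing show no visible shift of the stand or the other things, and the job was handed in, with no verdict reported back.

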